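Back the shot and show the weld seam to the inspection camera

TASK

Set up a weld-seam picture on the small inspection stand: take the tall grey backing plate out of the rack, slide it edgewise down into the slotted holder opposite the camera until it is fully home (lower it, do not let it drop) and let go of it. Then lift the welded plastic sample out of the aluminium nest and hold it in the air on the lens axis, half-way between the lens and the backing plate, centred in front of the lens, level and the right way up, with one long side square to the lens. Finish while still holding it there, without touching the camera and leaving the short plate and the two loose samples where they are.

Things in the scene. Friction and masses are not known exactly. Their poses are not given: they have to be found in the camera images.
- stand: fixed inspection stand (place, yaw vary): aluminium rail 80 x 260 x 18 mm (x, y, z), origin under its middle, z up. At its +y end a small grey camera with black lens and round 60 mm ring light looks along the stand's -y, 115 mm above the bench (top of light 145 mm). At its -y end the black slotted plate holder, 114 x 36 mm, top 59 mm above the bench, centred at y = -105 mm
- slot_floor (a point): middle of the floor of the slot in that holder, 23 mm above the bench. The slot runs along the point's x (same axes as the stand): 96 mm long, 8 mm wide (y), 36 mm deep, its mouth flared to 19 mm wide; rigid. A plate stands in it with its thickness along y
- camera: the camera with its lens, ring light and post, fixed on the stand; origin and axes are those of the stand, not at the camera itself. Not to be touched
- lens_front (a point): centre of the front of the lens and ring light, 115 mm above the bench and 65 mm along the stand's +y from its middle; the camera looks along the point's -y
- view_point (a point): the point on the lens axis half-way between the lens front and the face of a plate standing in the holder (84 mm from either), 115 mm above the bench; axes of the stand (y along the lens axis, x level and square to it). The sample's centre belongs here
- rack: fixed grey rack (place, yaw vary), 116 x 150 mm (x, y), with two slotted blocks at y = -40 and +40 mm built like the stand's holder: slots along x, 96 x 8 mm, 36 mm deep, floor 11 mm and top 47 mm above the bench. One holds the tall plate, the other the short one; which is which varies. Origin under its centre, z up
- plate_tall: the tall backing plate (loose, about 0.12 kg), the same thing as plate_tall_center; origin at the middle of its lower edge
- plate_tall_center (a point): centre, half-way up, of the tall plate: grey sheet 90 mm wide (x), 5 thick (y), 155 high over all (z), on edge in a rack slot, lower edge 77.5 mm below this point; its bottom 8 mm is only 80 wide. Along the top a dark grip bar 50 (x) x 12 (y) x 30 mm high, centred 62.5 mm above this point: grip it there from above, fingers closing along y
- plate_short_center (a point): centre of the short plate: the same but 110 mm high; stays in the rack
- nest: fixed aluminium nest (place, yaw vary), base 90 x 104 x 10 mm; sample on a pedestal, underside 30 mm above the bench, between cheeks (inner faces x = +-20.5 mm, top 48 mm above the bench). Ends (+y, -y) open for fingers but for corner lips 38 mm above the bench, 31 mm apart. Sample leaves straight up. Origin under centre, axes as the sample's. A 185 mm high black generator stands between nest and stand: carry over it
- sample_b: the welded sample in the nest, the same thing as sample_center; origin at the middle of its underside
- sample_center (a point): centre, half-way up, of the welded sample in the nest (about 0.03 kg): two plastic shells with a level seam, white over black, 38 mm wide (x), 54 long (y), 22 high (z up); 41 mm above the bench at the start. Its long sides (+x and -x faces) lie behind the nest's cheeks; grip its short ends, fingers closing along y, tips no lower than 13 mm above the bench
- loose_big (a point): centre of a loose grey sample (41 x 61 x 23 mm) lying on the bench; a bystander
- loose_small (a point): centre of a loose black sample (31 x 46 x 17 mm) lying on the bench; a bystander
Mind the look-alikes: they are no part of the job. What is shaped like the sample_b but blue or orange is not meant.

How it is judged:
By the outcome, as a careful person would: the job done as asked, in the order asked, and still so for the second after the job is handed in, while the arm keeps its last pose, push and grip.
It also fails if it takes over 64 s, if anything falls off the work surface, if the arm or the gripper's body presses on something with over 40 N, if the wrist force passes 120 N, or if a joint passes its speed limit or range.

ROBOT

A 6-joint arm with a two-finger parallel gripper is mounted at the origin on a cart in front of the work surface, level with it; the furniture and walls round the work are solid. World frame = base frame: x ahead of the robot, y to its left, z up, the work surface at z = 0. Lengths are in m, angles in rad, forces in N, time in s.
With the tool pointing down it reaches from about 0.375 to 0.825 m from the base axis. Payload 5.5 kg.
Tool frame: the origin (TCP) lies midway between the tips of the shut fingers; the grasp point (between the pads) lies 19 mm behind it (grip_depth is the z of the grasp point in the tool frame, in m); z points along the fingers, y is the line along which they close (so a half turn about z gives the same grasp; the last joint's range is limited). The gripper opens to 85 mm and grips with 20 to 120 N. Pads are 22 mm wide; open, the fingers measure 114 mm over their backs; the gripper's body (76 mm by 85 mm) begins 54 mm behind the grasp point. The pads swing forward as they close: fully open they stand 13 mm farther back than shut.
Start: joints at [-1.277, 0.314, -0.047, 1.21, 0, 1.571], TCP at [0.174, -0.574, 0.231] pointing down, gripper open.
Joint ranges: [-2.67, 2.67], [-0.69, 1.73], [-1.03, 1.25], [-2.08, 2.16], [-1.42, 1.45], [-3.14, 3.14]. Speed limits (rad/s): [2.39, 2.39, 3.01, 3.14, 3.14, 3.14].

INTERFACE

Orientations are given as a rotation vector (axis times angle).
In Python, from cell import * gives the robot as it stands. The module is installed in compiled form; this text tells all that it offers.
- The arm moves only by the tool servo_tool, never from a script. Its argument "commands" is a list of rows, each an object of numbers: "x", "y", "z": the shift along the tool's x, y, z in m; "twist": the turn about the tool's z in degrees. A call has 1 to 20 rows; each row is the pose to reach, as a shift and turn from the pose commanded when the call began, along the tool's axes at that moment; what a row does not reach only later rows make up. A row lasts 1/10 s, in which the tool goes at most 50 mm and 8.59 degrees, less where a joint would pass 70% of its speed; a pose out of reach is approached as far as the arm can. A call with a gripper value outside its range is refused whole. "jaw" is the opening, from -1 (shut) to 1 (fully open), set as the call begins (left out, the last holds). The fingers move at their own pace and stop on an object; "newtons" is the grip in N (left out, the last holds). Time passes only in rows, so rows that repeat a pose let the fingers close. It gives the time, the measured TCP pose, the force, the opening and the grip force at its end, in the units of the state.
- get_state(): the state, without advancing time (a new reading comes with each control period).
- capture(name): name is "scene" or "top" or "wrist"; returns a dict with "pixels" (480x640x3 uint8, red, green, blue), "camera_matrix" (3x3 intrinsics, pixels), "world_from_camera" (4x4, takes a point from camera to world coordinates). Camera axes: x right, y up, looking along -z (the intrinsics and any distortion apply to the point x, -y, -z); pixel columns grow to the right and rows downward; lengths in m; the calibration is good to about 2 mm. A picture is of the moment at which its call begins. There is no depth.
- hand_in(): hands the job in; it is judged then, once.
Trained networks look in a picture, given as the dict that the camera call returned (one of the last four; its "shot" number tells which), for a name from the list of things; names that differ only in an ending like _2 or _b are one class to them, and where a whole thing is asked for, a point or a joint stands for the part that bears it (a point fixed in the world has none). Each returns a list of dicts, best first, with "score" (0 to 1); they miss things now and then, are a little off and sometimes report something else, mostly with a low value. They report only what shows in the picture. A call takes as long as a camera call. They do not tell look-alikes from the thing itself.
- recognise(picture, thing): "centre" ([column, row] in pixels, amid what is visible of it).
- trace(picture, thing): "pixels" (480x640 bool, what is visible of it) and "centre" ([column, row] in pixels, amid what is visible of it).
- pinpoint(picture, thing): "centre" ([column, row] in pixels: a listed point, or the origin of a listed thing).
The state is a dict: "time": time; "qpos": joint angles; "joint_velocities": joint speeds; "tau": joint torques, N m; "tcp_pos": TCP position; "tcp_rot": TCP orientation; "contact_force": force on the tool from outside, world axes, zero at the start; "ft_torque": the same for the moment, N m; "grip_width": opening from 0.0 (shut) to 1.0 (fully open); "finger_force": force on a finger pad.
Only numpy, scipy, OpenCV 4.12 (cv2) and the standard library are available. Lean on these libraries where they do the work, as an engineer would, in place of code of your own. Each camera call takes 0.05 s, during which the arm holds its last target. There are 200 camera calls.

## Working session

There is one attempt and no reset: what is moved stays moved. The work goes in short steps, Python scripts to look and compute and a tool call to move; the robot and the scene stay as the last step left them, time stands still between calls to the robot, and variables do not carry over. Pictures are saved under pics/ and viewed, at most 10 in all, crops included, and the job is handed in when it is done.

Besides the shell and the picture viewer there is one more tool, called after "Emit:" as name(argument=value, ...) on one line, values as JSON. servo_tool: Moves the arm, as the interface text tells. Its arguments: {"type":"object","properties":{"commands":{"type":"array"},"jaw":{"type":"number"},"newtons":{"type":"number"}},"required":["commands"]}

```bash
mkdir -p pics
cat > h.py <<'E'
from cell import *
import numpy as np, cv2
from scipy.spatial.transform import Rotation as R
def ray(p,uv):
    K=np.array(p["camera_matrix"]);T=np.array(p["world_from_camera"])
    d=np.linalg.inv(K)@np.array([uv[0],uv[1],1.]);d=np.array([d[0],-d[1],-d[2]])
    return T[:3,3],T[:3,:3]@d
def atz(p,uv,z):
    o,d=ray(p,uv);return o+d*(z-o[2])/d[2]
def proj(p,X):
    K=np.array(p["camera_matrix"]);T=np.array(p["world_from_camera"])
    c=T[:3,:3].T@(np.array(X)-T[:3,3]);c=np.array([c[0],-c[1],-c[2]]);q=K@c;return q[:2]/q[2]
def save(p,n):cv2.imwrite("pics/"+n+".png",cv2.cvtColor(p["pixels"],cv2.COLOR_RGB2BGR))
E
python3 - <<'E'
from h import *
np.set_printoptions(precision=4,suppress=True)
Z=dict(stand=0,slot_floor=.023,lens_front=.115,view_point=.115,rack=0,plate_tall=.011,plate_tall_center=.0885,plate_short_center=.066,nest=0,sample_center=.041,loose_big=.0115,loose_small=.0085)
for c in ["scene","top"]:
    p=capture(c);save(p,c+"0");print(c,p["camera_matrix"],p["world_from_camera"],p.keys())
    for t,z in Z.items():
        for r in pinpoint(p,t)[:4]: print(t,round(r["score"],2),np.array(r["centre"]),atz(p,r["centre"],z)[:2])
s=get_state();print(s["time"],s["tcp_pos"],s["tcp_rot"],s["grip_width"])
E
```

```text
scene [[601.8615   0.     314.835 ]
 [  0.     601.8615 247.8657]
 [  0.       0.       1.    ]] [[-0.8259  0.21   -0.5233 -0.1486]
 [-0.5636 -0.3363  0.7545  0.9859]
 [-0.0175  0.9181  0.3961  0.6464]
 [ 0.      0.      0.      1.    ]] dict_keys(['pixels', 'camera_matrix', 'world_from_camera', 'shot'])
stand 0.87 [252.1 316.3] [0.6105 0.1335]
slot_floor 0.87 [280.7 288.6] [0.6095 0.0317]
slot_floor 0.4 [330.9 296.4] [0.4931 0.0023]
lens_front 0.67 [224.4 281.8] [0.6101 0.2089]
view_point 0.74 [295.3 371. ] [0.3134 0.3779]
view_point 0.69 [251.7 266. ] [0.6118 0.1227]
rack 0.62 [343.1 321.2] [0.4345 0.0456]
plate_tall 0.61 [355.1 302.3] [ 0.4456 -0.022 ]
plate_tall 0.47 [252.3 263.4] [ 0.7693 -0.059 ]
plate_tall_center 0.9 [349.  273.7] [ 0.4489 -0.001 ]
plate_short_center 0.59 [334.3 298.1] [0.439  0.0726]
nest 0.82 [411.9 266.9] [ 0.4307 -0.2751]
nest 0.28 [342.9 320.7] [0.436  0.0441]
sample_center 0.71 [410.  252.8] [ 0.4339 -0.2669]
sample_center 0.7 [376.  286.6] [ 0.4157 -0.061 ]
sample_center 0.63 [222.7 278. ] [0.7323 0.0882]
loose_big 0.95 [306.  349.2] [0.4283 0.1903]
loo
[... 661 characters left out ...]
.1274]
rack 0.78 [285.3 285.2] [0.4458 0.0391]
plate_tall 0.63 [303.2 285.7] [ 0.4436 -0.008 ]
plate_tall_center 0.51 [299.3 284.8] [ 0.4469 -0.0022]
plate_short_center 0.61 [268.6 287.9] [0.4407 0.0748]
nest 0.79 [401.5 291.9] [ 0.4222 -0.2614]
sample_center 0.73 [342.  282.8] [ 0.4491 -0.1068]
sample_center 0.68 [403.3 291.7] [ 0.4238 -0.2588]
sample_center 0.59 [434.  168.4] [ 0.735 -0.35 ]
sample_center 0.25 [224. 295.] [0.425  0.1907]
loose_big 0.73 [223.9 294.6] [0.4252 0.1975]
loose_big 0.58 [402.4 290.7] [ 0.4255 -0.2618]
loose_small 0.71 [245.1 216.5] [0.628  0.1416]
loose_small 0.64 [198.2 303.5] [0.4036 0.2651]
1.3 [ 0.1738 -0.5743  0.2313] [3.1077 0.4598 0.    ] 1.000434366242604
```

View pics/scene0.png

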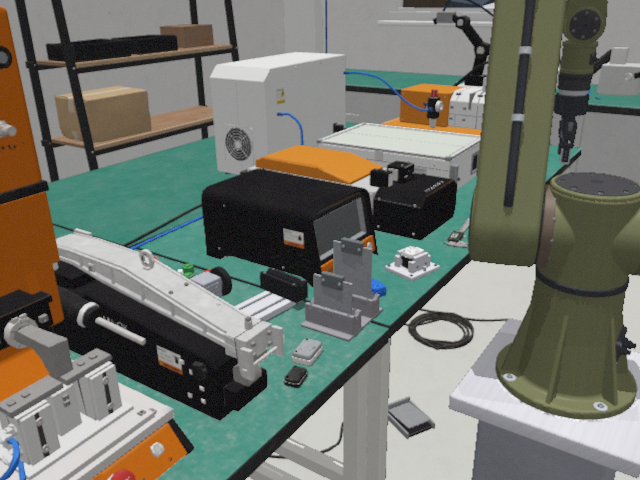

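View pics/top0.png

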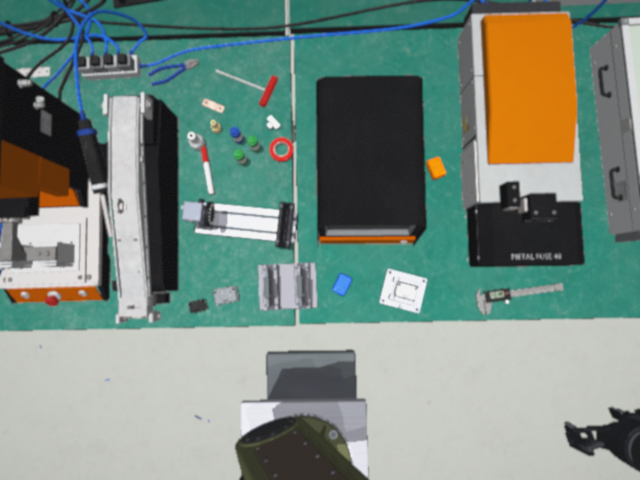

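The pictures show the rack at top (287,285), with the tall plate on its right (-y) side, and the nest at top (403,291). The stand's camera is at (204,212) and its holder at (286,225).

There are three sample-like candidates in the top view: white in the nest (403,291), blue (342,283) and orange (435,168). The white one in the nest is the one meant. Next I raise the wrist camera over the rack and nest.

Emit:
servo_tool(commands=[{"z": -0.05},{"x": 0.396,"y": -0.354,"z": -0.19,"twist": 16.8},{"x": 0.396,"y": -0.354,"z": -0.19,"twist": 16.8},{"x": 0.396,"y": -0.354,"z": -0.19,"twist": 16.8},{"x": 0.396,"y": -0.354,"z": -0.19,"twist": 16.8},{"x": 0.396,"y": -0.354,"z": -0.19,"twist": 16.8},{"x": 0.396,"y": -0.354,"z": -0.19,"twist": 16.8},{"x": 0.396,"y": -0.354,"z": -0.19,"twist": 16.8},{"x": 0.396,"y": -0.354,"z": -0.19,"twist": 16.8},{"x": 0.396,"y": -0.354,"z": -0.19,"twist": 16.8},{"x": 0.396,"y": -0.354,"z": -0.19,"twist": 16.8},{"x": 0.396,"y": -0.354,"z": -0.19,"twist": 16.8},{"x": 0.396,"y": -0.354,"z": -0.19,"twist": 16.8},{"x": 0.396,"y": -0.354,"z": -0.19,"twist": 16.8},{"x": 0.396,"y": -0.354,"z": -0.19,"twist": 16.8}], jaw=1)

```text
validation failed for argument at $.co...
```

```bash
cat >> h.py <<'E'
np.set_printoptions(precision=4,suppress=True)
Z=dict(stand=0,slot_floor=.023,lens_front=.115,view_point=.115,rack=0,plate_tall=.011,plate_tall_center=.0885,plate_short_center=.066,nest=0,sample_center=.041,loose_big=.0115,loose_small=.0085)
def st():
    s=get_state();Rm=R.from_rotvec(s["tcp_rot"]).as_matrix()
    print("t",s["time"],"tcp",np.array(s["tcp_pos"]),"yaw",np.degrees(np.arctan2(Rm[1,0],Rm[0,0])),"z",Rm[:,2],"F",np.array(s["contact_force"]),"w",s["grip_width"],s["finger_force"]);return s,Rm
def go(X,yaw):
    s,Rm=st();d=Rm.T@(np.array(X)-s["tcp_pos"]);cur=np.degrees(np.arctan2(Rm[1,0],Rm[0,0]));print("move",d,"twist",cur-yaw)
E
python3 - <<'E'
from h import *
s,_=st()
p=capture("wrist");save(p,"w1");print(p["world_from_camera"])
for t in ["stand","slot_floor","lens_front","rack","plate_tall","plate_tall_center","plate_short_center","nest","sample_center"]:
    for r in pinpoint(p,t)[:3]: print(t,round(r["score"],2),np.array(r["centre"]),atz(p,r["centre"],Z[t])[:2])
E
```

```text
t 1.3 tcp [ 0.1738 -0.5743  0.2313] yaw 16.833330199006483 z [ 0. -0. -1.] F [ 0.2121 -0.0411 -0.1743] w 1.000434366242604 0.0
[[ 0.2901  0.9201  0.2633  0.2408]
 [-0.957   0.2789  0.0799 -0.5548]
 [ 0.0001 -0.2752  0.9614  0.3725]
 [ 0.      0.      0.      1.    ]]
```

View pics/w1.png

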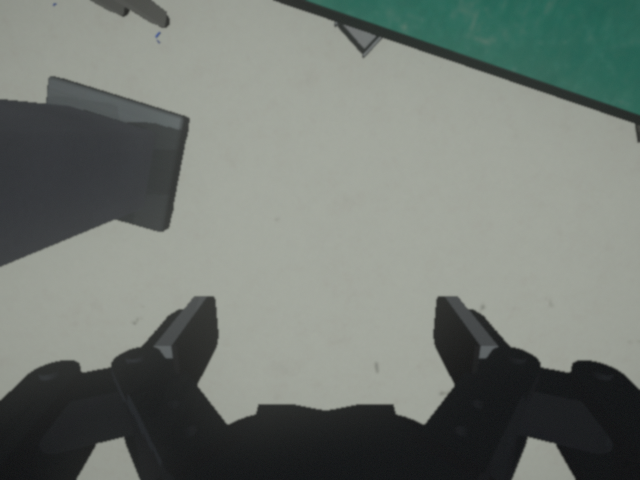

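The wrist picture shows only floor and the table edge, with the finger tips near (200,320) and (450,320). The arm didn't move because the move was refused. The first row lacked some keys, so I give every row all four.

Emit:
servo_tool(commands=[{"x": 0.396,"y": -0.354,"z": -0.19,"twist": 16.8},{"x": 0.396,"y": -0.354,"z": -0.19,"twist": 16.8},{"x": 0.396,"y": -0.354,"z": -0.19,"twist": 16.8},{"x": 0.396,"y": -0.354,"z": -0.19,"twist": 16.8},{"x": 0.396,"y": -0.354,"z": -0.19,"twist": 16.8},{"x": 0.396,"y": -0.354,"z": -0.19,"twist": 16.8},{"x": 0.396,"y": -0.354,"z": -0.19,"twist": 16.8},{"x": 0.396,"y": -0.354,"z": -0.19,"twist": 16.8},{"x": 0.396,"y": -0.354,"z": -0.19,"twist": 16.8},{"x": 0.396,"y": -0.354,"z": -0.19,"twist": 16.8},{"x": 0.396,"y": -0.354,"z": -0.19,"twist": 16.8},{"x": 0.396,"y": -0.354,"z": -0.19,"twist": 16.8},{"x": 0.396,"y": -0.354,"z": -0.19,"twist": 16.8},{"x": 0.396,"y": -0.354,"z": -0.19,"twist": 16.8}], jaw=1)

```text
time: 3.2
tcp_pos: [0.4499, -0.1212, 0.4209]
tcp_rot: [3.141, 0.001, -0.001]
contact_force: [0.2, 0.2, -0.1]
grip_width: 0.999
finger_force: 0.0
```

Run:
```python
from h import *
s,_=st()
p=capture("wrist");save(p,"w2");print(p["camera_matrix"],p["world_from_camera"])
for t in ["stand","slot_floor","lens_front","rack","plate_tall","plate_tall_center","plate_short_center","nest","sample_center"]:
    for r in pinpoint(p,t)[:3]: print(t,round(r["score"],2),np.array(r["centre"]),atz(p,r["centre"],Z[t])[:2])
```

```text
t 3.2 tcp [ 0.4499 -0.1212  0.4209] yaw 0.05068617407103426 z [-0.0009 -0.0005 -1.    ] F [ 0.2076  0.1718 -0.1139] w 0.9987698205670241 0.0
[[365.1747   0.     325.4403]
 [  0.     365.1747 236.5403]
 [  0.       0.       1.    ]] [[ 0.0014  0.9612  0.276   0.52  ]
 [-1.      0.0012  0.001  -0.1218]
 [ 0.0007 -0.276   0.9612  0.562 ]
 [ 0.      0.      0.      1.    ]]
stand 0.87 [141.3  62.4] [0.6134 0.1372]
stand 0.67 [ 77.  213.5] [0.3959 0.2682]
slot_floor 0.77 [208.5  71.7] [0.5982 0.0369]
lens_front 0.65 [32.4 38.5] [0.6182 0.2008]
rack 0.83 [224.8 181.1] [0.447  0.0321]
plate_tall 0.57 [247.  184.5] [ 0.4433 -0.004 ]
plate_tall 0.54 [222.7 186.1] [0.4409 0.0328]
plate_tall_center 0.6 [239.9 191.1] [ 0.4455 -0.0109]
plate_tall_center 0.22 [142.1  63.9] [0.5971 0.0957]
plate_short_center 0.65 [183.1 192.3] [0.4402 0.0721]
nest 0.78 [415.8 197.4] [ 0.4221 -0.2627]
sample_center 0.89 [421.3 202.8] [ 0.4214 -0.2609]
sample_center 0.87 [314.9 185.8] [ 0.4458 -0.1072]
```

View pics/w2.png

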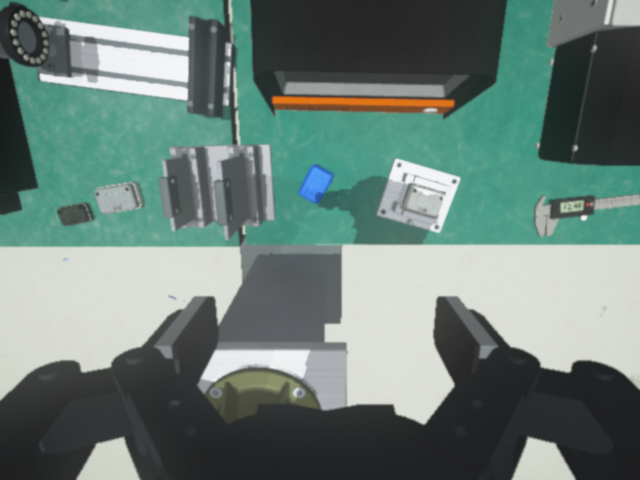

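The wrist view shows the rack with the tall plate at (240,190) and the short plate at (183,192), nearer the camera side. The blue sample is at (316,183) and the white sample in the nest at (421,203). The ring light is at (27,37) and the holder at (208,65). I move over the tall plate for a close measurement.

Emit:
servo_tool(commands=[{"x": -0.005,"y": -0.116,"z": 0.12,"twist": 0},{"x": -0.005,"y": -0.116,"z": 0.12,"twist": 0},{"x": -0.005,"y": -0.116,"z": 0.12,"twist": 0},{"x": -0.005,"y": -0.116,"z": 0.12,"twist": 0},{"x": -0.005,"y": -0.116,"z": 0.12,"twist": 0},{"x": -0.005,"y": -0.116,"z": 0.12,"twist": 0}])

```text
time: 4.3
tcp_pos: [0.4458, -0.0052, 0.3023]
tcp_rot: [3.141, 0.002, 0.002]
contact_force: [0.3, -0.6, 0.5]
grip_width: 1.002
finger_force: 0.0
```

Run:
```python
from h import *
s,_=st()
p=capture("wrist");save(p,"w3")
for t in ["slot_floor","rack","plate_tall_center","plate_short_center"]:
    for r in pinpoint(p,t)[:2]: print(t,round(r["score"],2),np.array(r["centre"]),atz(p,r["centre"],Z[t])[:2])
for X in [(.42,0,.166),(.47,0,.166)]:print(proj(p,X))
```

```text
t 4.3 tcp [ 0.4458 -0.0052  0.3023] yaw 0.06101703747438096 z [ 0.0011 -0.0007 -1.    ] F [ 0.3046 -0.5619  0.5471] w 1.0021935888253692 0.0
slot_floor 0.8 [289.3  48.7] [0.5997 0.0318]
rack 0.85 [292.3 191.6] [0.4462 0.0342]
plate_short_center 0.87 [248.2 205.8] [0.4415 0.0749]
[317.7881 256.3328]
[317.5128 194.4666]
```

View pics/w3.png

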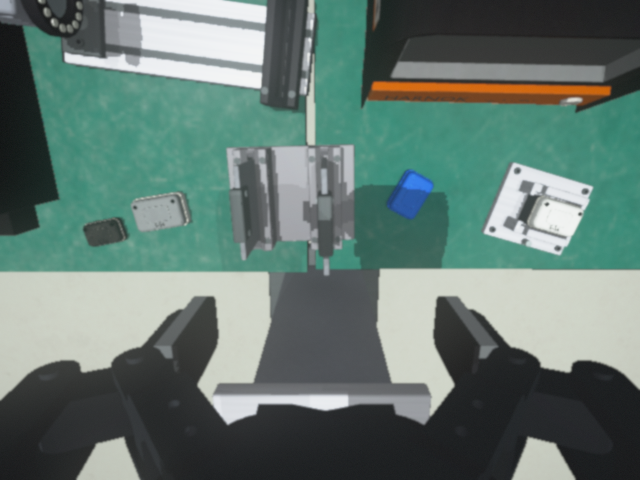

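The tall plate's bar is at about (325,215), running near-vertically, and the white sample with its label is in the nest at (556,217). One enlarged picture will confirm both.

Run:
```python
import cv2,numpy as np
a=cv2.imread("pics/w3.png")
A=cv2.resize(a[140:290,222:372],(600,600),interpolation=cv2.INTER_CUBIC)[:, 40:560]
B=cv2.resize(a[150:264,480:600],None,fx=2.3,fy=2.3,interpolation=cv2.INTER_CUBIC)
c=np.zeros((600,800,3),np.uint8);c[:,:520]=A;c[:B.shape[0],522:522+B.shape[1]]=B
B2=cv2.resize(a[0:120,240:340],None,fx=2.7,fy=2.7,interpolation=cv2.INTER_CUBIC);c[270:270+B2.shape[0],522:522+B2.shape[1]]=B2[:330]
cv2.imwrite("pics/c1.png",c)
```

```text
(no output)
```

View pics/c1.png

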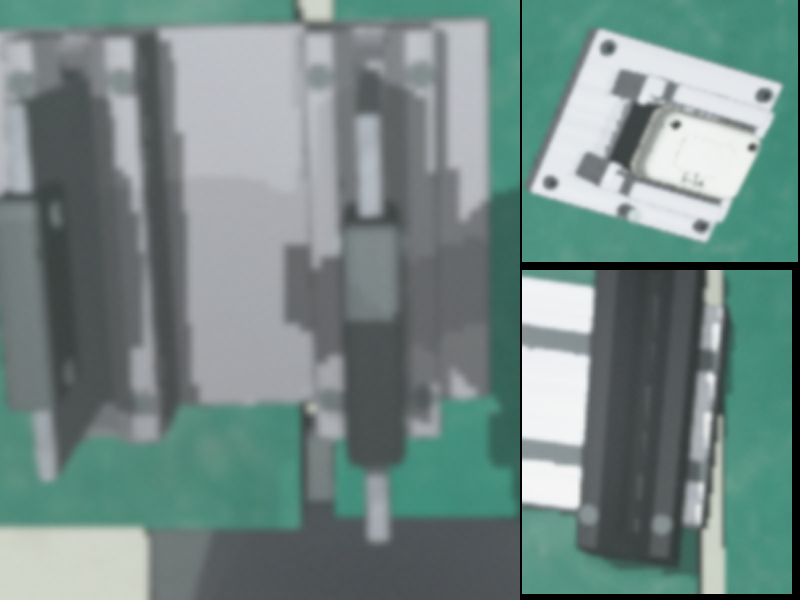

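The crop confirms the tall plate: a lone bar of about 50 x 12 mm, its ends at about (324.9,195.5) and (326.8,256.2). The short plate is to its left. The white-over-black sample sits in the nest.

Run:
```python
from h import *
p=capture("wrist")
f=atz(p,(324.9,195.5),.166);n=atz(p,(326.75,256.25),.166)
print(f,n,np.linalg.norm(f-n),(f+n)/2, np.degrees(np.arctan2((f-n)[1],(f-n)[0])))
# rack base plate far edge & right edge
P=lambda x,y,z:atz(p,(222+(x+40)/4,140+y/4),z)
a,b=P(488,20,.011),P(488,400,.011);print("right edge",np.degrees(np.arctan2((a-b)[1],(a-b)[0])),a,b)
a,b=P(0,30,.011),P(488,20,.011);print("far edge",np.degrees(np.arctan2((a-b)[1],(a-b)[0]))-90)
c=(f+n)/2
# holder: left/right long edges at top z .059, crop B2: px=240+(x-522)/2.7, py=(y-270)/2.7
Q=lambda x,y,z:atz(p,(240+(x-522)/2.7,(y-270)/2.7),z)
a,b=Q(597,270,.059),Q(578,540,.059);print("holder left",np.degrees(np.arctan2((a-b)[1],(a-b)[0])),a,b)
a,b=Q(704,270,.059),Q(681,560,.059);print("holder right",np.degrees(np.arctan2((a-b)[1],(a-b)[0])),a,b)
go([c[0],c[1],.132],0)
```

```text
[ 0.4696 -0.006   0.166 ] [ 0.4204 -0.0075  0.166 ] 0.04915696397131554 [ 0.445  -0.0068  0.166 ] 1.6871124752272564
right edge 1.2033365857607994 [ 0.5023 -0.0394  0.011 ] [ 0.3884 -0.0418  0.011 ]
far edge 1.1179254737005238
holder left -7.050119035070305 [0.6339 0.0468 0.059 ] [0.547  0.0575 0.059 ]
holder right -5.948662926395831 [0.6339 0.0101 0.059 ] [0.5401 0.0199 0.059 ]
t 4.6 tcp [ 0.4458 -0.0055  0.3022] yaw -0.04411423723832627 z [ 0.0015 -0.0001 -1.    ] F [-0.4064 -0.2512  0.1326] w 1.0018567395809843 0.0
move [-0.0011  0.0012  0.1702] twist -0.04411423723832627
```

The rack's yaw is about 1.3° and the bar centre is (0.4455,-0.0068), which agrees with the rack origin. I descend and grip.

Emit:
servo_tool(commands=[{"x": -0.0005,"y": 0.0013,"z": 0.05,"twist": -1.3},{"x": -0.0005,"y": 0.0013,"z": 0.1,"twist": -1.3},{"x": -0.0005,"y": 0.0013,"z": 0.13,"twist": -1.3},{"x": -0.0005,"y": 0.0013,"z": 0.155,"twist": -1.3},{"x": -0.0005,"y": 0.0013,"z": 0.17,"twist": -1.3},{"x": -0.0005,"y": 0.0013,"z": 0.17,"twist": -1.3},{"x": -0.0005,"y": 0.0013,"z": 0.17,"twist": -1.3}])

```text
time: 5.3
tcp_pos: [0.445, -0.0064, 0.1318]
tcp_rot: [3.141, 0.036, 0.0]
contact_force: [0.4, 0.1, 0.8]
grip_width: 1.001
finger_force: 0.0
```

Emit:
servo_tool(commands=[{"x": 0,"y": 0,"z": 0,"twist": 0},{"x": 0,"y": 0,"z": 0,"twist": 0},{"x": 0,"y": 0,"z": 0,"twist": 0},{"x": 0,"y": 0,"z": 0,"twist": 0},{"x": 0,"y": 0,"z": 0,"twist": 0},{"x": 0,"y": 0,"z": 0,"twist": 0},{"x": 0,"y": 0,"z": 0,"twist": 0},{"x": 0,"y": 0,"z": 0,"twist": 0},{"x": 0,"y": 0,"z": 0,"twist": 0},{"x": 0,"y": 0,"z": 0,"twist": 0}], jaw=-1, newtons=60)

```text
time: 6.3
tcp_pos: [0.4451, -0.006, 0.1317]
tcp_rot: [-3.141, -0.037, -0.001]
contact_force: [-0.6, 1.0, 5.2]
grip_width: 0.131
finger_force: 59.3
```

Gripped, with 11 mm between the fingers. I lift straight up.

Emit:
servo_tool(commands=[{"x": 0,"y": 0,"z": -0.01,"twist": 0},{"x": 0,"y": 0,"z": -0.025,"twist": 0},{"x": 0,"y": 0,"z": -0.045,"twist": 0},{"x": 0,"y": 0,"z": -0.07,"twist": 0},{"x": 0,"y": 0,"z": -0.1,"twist": 0},{"x": 0,"y": 0,"z": -0.13,"twist": 0},{"x": 0,"y": 0,"z": -0.15,"twist": 0},{"x": 0.02,"y": -0.01,"z": -0.15,"twist": 2},{"x": 0.05,"y": -0.025,"z": -0.15,"twist": 5},{"x": 0.07,"y": -0.04,"z": -0.15,"twist": 7.3},{"x": 0.075,"y": -0.05,"z": -0.15,"twist": 7.3},{"x": 0.075,"y": -0.05,"z": -0.15,"twist": 7.3},{"x": 0.075,"y": -0.05,"z": -0.15,"twist": 7.3},{"x": 0.075,"y": -0.05,"z": -0.15,"twist": 7.3}])

```text
time: 7.7
tcp_pos: [0.5159, -0.0029, 0.2814]
tcp_rot: [-3.098, 0.05, 0.002]
contact_force: [-0.4, -0.2, -0.9]
grip_width: 0.133
finger_force: 58.6
```

Run:
```python
from h import *
s,_=st()
p=capture("wrist");save(p,"w4");print(p["world_from_camera"])
for t in ["stand","slot_floor","lens_front","plate_tall_center","view_point"]:
    for r in pinpoint(p,t)[:2]: print(t,round(r["score"],2),np.array(r["centre"]),atz(p,r["centre"],Z[t])[:2])
```

```text
t 7.7 tcp [ 0.5159 -0.0029  0.2814] yaw -1.842917957018536 z [-0.0007  0.043  -0.9991] F [-0.4308 -0.1711 -0.9222] w 0.13282654356926524 58.56237351894379
[[-0.0317  0.9607  0.2757  0.586 ]
 [-0.9986 -0.0186 -0.0499 -0.012 ]
 [-0.0428 -0.2769  0.96    0.4223]
 [ 0.      0.      0.      1.    ]]
stand 0.66 [205.3 112.8] [0.6105 0.1392]
stand 0.19 [321.4 230.2] [0.4727 0.0146]
slot_floor 0.97 [295.2 120.7] [0.5981 0.0364]
lens_front 0.96 [77.6 97.7] [0.619  0.2017]
lens_front 0.24 [575.5 277.7] [ 0.4559 -0.2146]
view_point 0.86 [175.7 106.4] [0.6095 0.1216]
view_point 0.18 [574.5 279. ] [ 0.4547 -0.214 ]
```

View pics/w4.png

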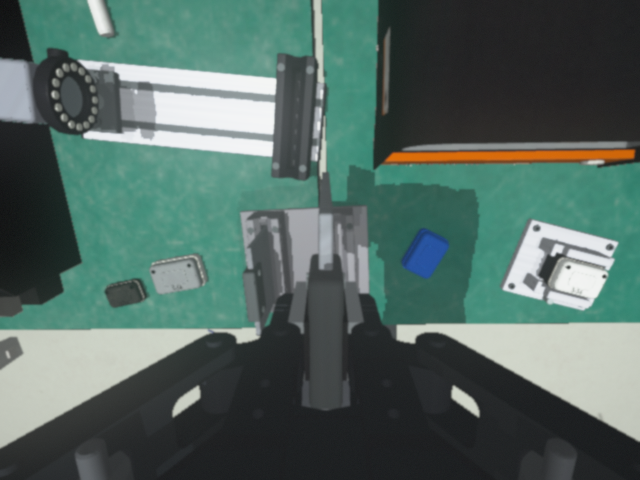

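The plate is held at (325,330), the holder is at (295,117) and the ring light at (72,97). The pose reads tilted, so I let it settle.

Emit:
servo_tool(commands=[{"x": 0,"y": 0,"z": 0,"twist": 0},{"x": 0,"y": 0,"z": 0,"twist": 0},{"x": 0,"y": 0,"z": 0,"twist": 0}])

```text
time: 8.3
tcp_pos: [0.5168, -0.0032, 0.2813]
tcp_rot: [-3.098, 0.051, 0.001]
contact_force: [0.1, 0.0, -1.5]
grip_width: 0.127
finger_force: 58.6
```

Run:
```python
from h import *
s,_=st();print(np.array(s["qpos"]),s["joint_velocities"])
```

```text
t 8.3 tcp [ 0.5168 -0.0032  0.2813] yaw -1.8841739450810777 z [-0.0001  0.0431 -0.9991] F [ 0.0601  0.0214 -1.5229] w 0.12738040304703688 58.56326937675476
[-0.0338  0.1415 -0.1523  1.2785  0.0431  3.1406] [-0.0001 -0.0004  0.0002  0.0014 -0.0025 -0.0002]
```

Joint 6 is at its limit (yaw = q1 − q6 + π), so the plate must turn the other way by a half turn. The plate is symmetric, so this is fine. I try a partial back-turn first to see that the tilt clears.

Emit:
servo_tool(commands=[{"x": 0,"y": 0,"z": -0.04,"twist": -20},{"x": 0,"y": 0,"z": -0.04,"twist": -20},{"x": 0,"y": 0,"z": -0.04,"twist": -20},{"x": 0,"y": 0,"z": -0.04,"twist": -20}])

```text
time: 8.7
tcp_pos: [0.517, -0.005, 0.3215]
tcp_rot: [-3.06, -0.488, -0.011]
contact_force: [0.2, 0.2, -1.0]
grip_width: 0.13
finger_force: 58.7
```

Run:
```python
from h import *
s,_=st();print(np.array(s["qpos"]),s["joint_velocities"])
```

```text
t 8.7 tcp [ 0.517  -0.005   0.3215] yaw 18.098857118827937 z [ 0.0004  0.0431 -0.9991] F [ 0.208   0.1619 -1.0129] w 0.13041253623530846 58.65350604057312
[-0.0372  0.1355 -0.0691  1.3674  0.0431  2.7882] [ 0.0022  0.0035 -0.0092 -0.0023 -0.0017  0.046 ]
```

The tilt of 2.5° toward +y stays in the commanded pose. Reaching joint 6's opposite limit should produce the opposite tilt, so I go there high in the air and cancel it.

Emit:
servo_tool(commands=[{"x": 0,"y": 0,"z": 0,"twist": -170},{"x": 0,"y": 0,"z": 0,"twist": -170},{"x": 0,"y": 0,"z": 0,"twist": -170},{"x": 0,"y": 0,"z": 0,"twist": -170},{"x": 0,"y": 0,"z": 0,"twist": -170},{"x": 0,"y": 0,"z": 0,"twist": -170},{"x": 0,"y": 0,"z": 0,"twist": -170},{"x": 0,"y": 0,"z": 0,"twist": -170},{"x": 0,"y": 0,"z": 0,"twist": -170},{"x": 0,"y": 0,"z": 0,"twist": -170},{"x": 0,"y": 0,"z": 0,"twist": -170},{"x": 0,"y": 0,"z": 0,"twist": -170},{"x": 0,"y": 0,"z": 0,"twist": -170},{"x": 0,"y": 0,"z": 0,"twist": -170},{"x": 0,"y": 0,"z": 0,"twist": -170},{"x": 0,"y": 0,"z": 0,"twist": -170},{"x": 0,"y": 0,"z": 0,"twist": -170},{"x": 0,"y": 0,"z": 0,"twist": -170},{"x": 0,"y": 0,"z": 0,"twist": -170},{"x": 0,"y": 0,"z": 0,"twist": -170}])

```text
time: 10.7
tcp_pos: [0.5167, -0.0049, 0.321]
tcp_rot: [-0.228, 3.13, 0.068]
contact_force: [-0.5, 0.8, -2.3]
grip_width: 0.133
finger_force: 58.6
```

Run:
```python
from h import *
s,_=st();print(np.array(s["qpos"]),s["joint_velocities"])
```

```text
t 10.7 tcp [ 0.5167 -0.0049  0.321 ] yaw -171.66466425592031 z [-0.0007  0.0432 -0.9991] F [-0.4732  0.7542 -2.2656] w 0.1331633445337405 58.60020697116852
[-0.0371  0.1359 -0.0699  1.3673  0.0431 -0.1828] [-0.0013  0.0008 -0.0011  0.0003  0.002  -1.1392]
```

Emit:
servo_tool(commands=[{"x": 0,"y": 0,"z": 0,"twist": -168},{"x": 0,"y": 0,"z": 0,"twist": -168},{"x": 0,"y": 0,"z": 0,"twist": -168},{"x": 0,"y": 0,"z": 0,"twist": -168},{"x": 0,"y": 0,"z": 0,"twist": -168},{"x": 0,"y": 0,"z": 0,"twist": -168},{"x": 0,"y": 0,"z": 0,"twist": -168},{"x": 0,"y": 0,"z": 0,"twist": -168},{"x": 0,"y": 0,"z": 0,"twist": -168},{"x": 0,"y": 0,"z": 0,"twist": -168},{"x": 0,"y": 0,"z": 0,"twist": -168},{"x": 0,"y": 0,"z": 0,"twist": -168},{"x": 0,"y": 0,"z": 0,"twist": -168},{"x": 0,"y": 0,"z": 0,"twist": -168},{"x": 0,"y": 0,"z": 0,"twist": -168},{"x": 0,"y": 0,"z": 0,"twist": -168},{"x": 0,"y": 0,"z": 0,"twist": -168},{"x": 0,"y": 0,"z": 0,"twist": -168},{"x": 0,"y": 0,"z": 0,"twist": -168},{"x": 0,"y": 0,"z": 0,"twist": -168}])

```text
time: 12.7
tcp_pos: [0.5167, -0.0049, 0.321]
tcp_rot: [-3.097, 0.1, 0.003]
contact_force: [-0.4, 0.5, -1.1]
grip_width: 0.134
finger_force: 58.6
```

Emit:
servo_tool(commands=[{"x": 0,"y": 0,"z": 0,"twist": -4},{"x": 0,"y": 0,"z": 0,"twist": -4},{"x": 0,"y": 0,"z": 0,"twist": -4}])

```text
time: 13.0
tcp_pos: [0.5169, 0.0058, 0.3212]
tcp_rot: [-3.107, 0.021, 0.0]
contact_force: [0.1, -1.0, -0.4]
grip_width: 0.132
finger_force: 58.7
```

Run:
```python
from h import *
s,_=st();print(np.array(s["qpos"]),s["joint_velocities"])
```

```text
t 13.0 tcp [0.5169 0.0058 0.3212] yaw -0.7586013533559527 z [ 0.0001  0.0341 -0.9994] F [ 0.0538 -0.985  -0.4027] w 0.13187781619306826 58.68779003620148
[-0.0107  0.1346 -0.0707  1.3658  0.0341 -3.139 ] [-0.0094 -0.0015  0.001   0.0001  0.0001 -0.0063]
```

The tilt is shrinking as predicted, so I continue.

Emit:
servo_tool(commands=[{"x": 0,"y": 0,"z": 0,"twist": -6.5},{"x": 0,"y": 0,"z": 0,"twist": -6.5},{"x": 0,"y": 0,"z": 0,"twist": -6.5}])

```text
time: 13.3
tcp_pos: [0.5152, 0.0343, 0.3213]
tcp_rot: [-3.131, -0.093, -0.005]
contact_force: [-0.1, 0.1, -1.3]
grip_width: 0.132
finger_force: 59.1
```

Run:
```python
from h import *
s,_=st();print(np.array(s["qpos"]),s["joint_velocities"])
```

```text
t 13.3 tcp [0.5152 0.0343 0.3213] yaw 3.3860656019185207 z [ 0.0028  0.0088 -1.    ] F [-0.119   0.136  -1.2952] w 0.13241848341754867 59.13102149963379
[ 0.0609  0.1305 -0.0747  1.3623  0.0086 -3.1398] [-0.022   0.0003 -0.0012 -0.0018 -0.0011 -0.0042]
```

Emit:
servo_tool(commands=[{"x": 0,"y": 0,"z": 0,"twist": -2.3},{"x": 0,"y": 0,"z": 0,"twist": -2.3}])

```text
time: 13.5
tcp_pos: [0.5143, 0.0446, 0.3213]
tcp_rot: [-3.139, -0.134, -0.006]
contact_force: [-0.8, 0.6, -1.7]
grip_width: 0.129
finger_force: 59.2
```

Emit:
servo_tool(commands=[{"x": 0,"y": 0,"z": 0,"twist": 170},{"x": 0,"y": 0,"z": 0,"twist": 170},{"x": 0,"y": 0,"z": 0,"twist": 170},{"x": 0,"y": 0,"z": 0,"twist": 170},{"x": 0,"y": 0,"z": 0,"twist": 170},{"x": 0,"y": 0,"z": 0,"twist": 170},{"x": 0,"y": 0,"z": 0,"twist": 170},{"x": 0,"y": 0,"z": 0,"twist": 170},{"x": 0,"y": 0,"z": 0,"twist": 170},{"x": 0,"y": 0,"z": 0,"twist": 170},{"x": 0,"y": 0,"z": 0,"twist": 170},{"x": 0,"y": 0,"z": 0,"twist": 170},{"x": 0,"y": 0,"z": 0,"twist": 170},{"x": 0,"y": 0,"z": 0,"twist": 170},{"x": 0,"y": 0,"z": 0,"twist": 170},{"x": 0,"y": 0,"z": 0,"twist": 170},{"x": 0,"y": 0,"z": 0,"twist": 170},{"x": 0,"y": 0,"z": 0,"twist": 170},{"x": 0,"y": 0,"z": 0,"twist": 170},{"x": 0,"y": 0,"z": 0,"twist": 170}])

```text
time: 15.5
tcp_pos: [0.5144, 0.0436, 0.3212]
tcp_rot: [-0.395, 3.113, -0.001]
contact_force: [0.7, -0.2, -1.1]
grip_width: 0.132
finger_force: 59.1
```

Run:
```python
from h import *
s,_=st();print(np.array(s["qpos"]))
p=capture("scene");save(p,"s5")
for t in ["slot_floor","lens_front","plate_tall_center"]:
    for r in pinpoint(p,t)[:1]: print(t,round(r["score"],2),np.array(r["centre"]),atz(p,r["centre"],Z[t])[:2])
go([.50,.03,.3213],174)
```

```text
t 15.5 tcp [0.5144 0.0436 0.3212] yaw -165.53186316005284 z [ 0.0035 -0.     -1.    ] F [ 0.6955 -0.1984 -1.1164] w 0.13164722888786556 59.14988100528717
[ 0.0848  0.1302 -0.0752  1.3619 -0.0003 -0.1678]
slot_floor 0.67 [312.4 220.5] [ 0.795  -0.3648]
lens_front 0.65 [221.9 281.3] [0.6158 0.21  ]
plate_tall_center 0.95 [309.2 186.2] [ 0.8728 -0.4627]
t 15.7 tcp [0.5144 0.0437 0.3212] yaw -165.03352256387097 z [ 0.0036  0.0001 -1.    ] F [-0.2702 -0.0613 -0.785 ] w 0.1267308413842506 59.14411962032318
move [ 0.0175 -0.0096 -0.0001] twist -339.033522563871
```

The tilt is down to 0.2°. I turn to the stand's yaw and stand aside so the wrist camera sees the holder and lens on either side of the plate.

Emit:
servo_tool(commands=[{"x": -0.021,"y": 0.077,"z": 0,"twist": 21.5},{"x": -0.021,"y": 0.077,"z": 0,"twist": 21.5},{"x": -0.021,"y": 0.077,"z": 0,"twist": 21.5},{"x": -0.021,"y": 0.077,"z": 0,"twist": 21.5},{"x": -0.021,"y": 0.077,"z": 0,"twist": 21.5}])

```text
time: 16.2
tcp_pos: [0.515, 0.1235, 0.3212]
tcp_rot: [0.177, 3.133, 0.0]
contact_force: [-0.0, -0.2, -0.7]
grip_width: 0.127
finger_force: 59.3
```

Run:
```python
from h import *
s,_=st()
p=capture("wrist");save(p,"w6");import pickle;pickle.dump(p,open("w6.pkl","wb"))
for t in ["stand","slot_floor","lens_front","view_point"]:
    for r in pinpoint(p,t)[:1]: print(t,round(r["score"],2),np.array(r["centre"]),atz(p,r["centre"],Z[t])[:2])
```

```text
t 16.2 tcp [0.515  0.1235 0.3212] yaw 173.52008544265493 z [ 0.0035 -0.0002 -1.    ] F [-0.02   -0.1776 -0.6635] w 0.1266240390187239 59.33901607990265
stand 0.9 [346.4 258. ] [0.6114 0.1403]
slot_floor 0.67 [271.  135.7] [0.4438 0.0674]
lens_front 0.7 [415.9 294.7] [0.6183 0.2056]
```

View pics/w6.png

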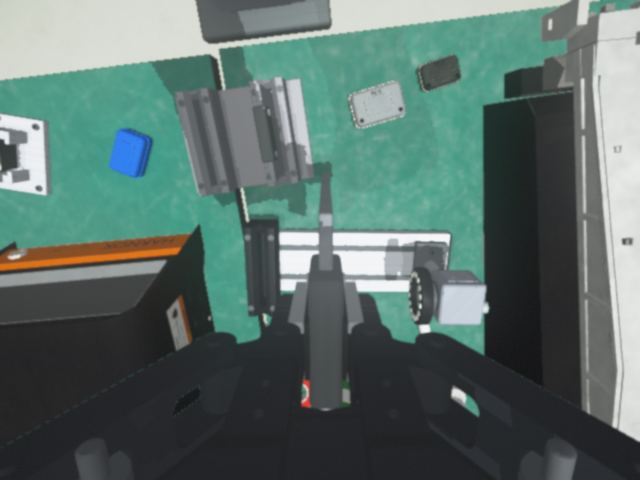

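Holder at (263,265), ring light at (420,297), rail between them. I rectify the holder's top plane (z = 59 mm) into a metric picture for exact edges.

Run:
```python
from h import *
import pickle;p=pickle.load(open("w6.pkl","rb"))
def rect(z,c,yaw,hx,hy,s):
    a=np.radians(yaw);ex=np.array([np.cos(a),np.sin(a),0]);ey=np.array([-np.sin(a),np.cos(a),0])
    W,H=int(2*hx*s),int(2*hy*s);m=np.zeros((H,W,2),np.float32)
    for r in range(H):
        for k in range(W):
            m[r,k]=proj(p,np.array([*c,z])+ex*((k+.5)/s-hx)/1e3+ey*(hy-(r+.5)/s)/1e3)
    return cv2.remap(p["pixels"],m[...,0],m[...,1],cv2.INTER_CUBIC)[...,::-1].copy()
A=rect(.059,(.5981,.0364),-6.5,70,30,5)
B=rect(.018,(.611,.139),-6.5,70,130,2)
for i in range(0,140,10):cv2.line(A,(i*5,0),(i*5,6),(0,0,255),1)
for i in range(0,60,10):cv2.line(A,(0,i*5),(6,i*5),(0,0,255),1)
c=np.zeros((600,800,3),np.uint8);c[:300,:700]=A
B=cv2.rotate(B,cv2.ROTATE_90_CLOCKWISE);c[310:310+B.shape[0],:B.shape[1]]=B
cv2.imwrite("pics/r6.png",c)
g=A[:,:,1].astype(float)
for x0 in (80,250,420): print(x0,[int(g[r:r+5,x0:x0+120].mean()) for r in range(0,300,5)])
```

```text
80 [204, 206, 207, 205, 202, 194, 167, 122, 84, 67, 65, 68, 76, 88, 98, 101, 101, 99, 95, 88, 78, 70, 67, 68, 70, 73, 72, 69, 64, 61, 61, 61, 62, 64, 65, 65, 65, 65, 67, 75, 86, 93, 96, 96, 94, 90, 87, 98, 123, 148, 161, 165, 165, 165, 164, 164, 164, 164, 164, 164]
250 [220, 224, 227, 226, 224, 218, 201, 159, 108, 75, 66, 67, 70, 77, 81, 83, 82, 80, 79, 77, 74, 70, 68, 68, 70, 72, 73, 70, 66, 62, 61, 61, 62, 64, 65, 66, 65, 65, 66, 69, 73, 77, 77, 76, 74, 73, 79, 98, 127, 149, 158, 160, 160, 160, 160, 159, 159, 159, 158, 158]
420 [132, 133, 133, 133, 133, 134, 130, 112, 86, 68, 62, 62, 63, 67, 72, 74, 75, 74, 73, 72, 70, 66, 64, 63, 64, 64, 65, 63, 61, 58, 57, 57, 57, 59, 61, 62, 62, 62, 62, 64, 67, 70, 71, 71, 70, 70, 77, 96, 124, 147, 158, 161, 161, 160, 160, 160, 160, 159, 159, 159]
```

View pics/r6.png

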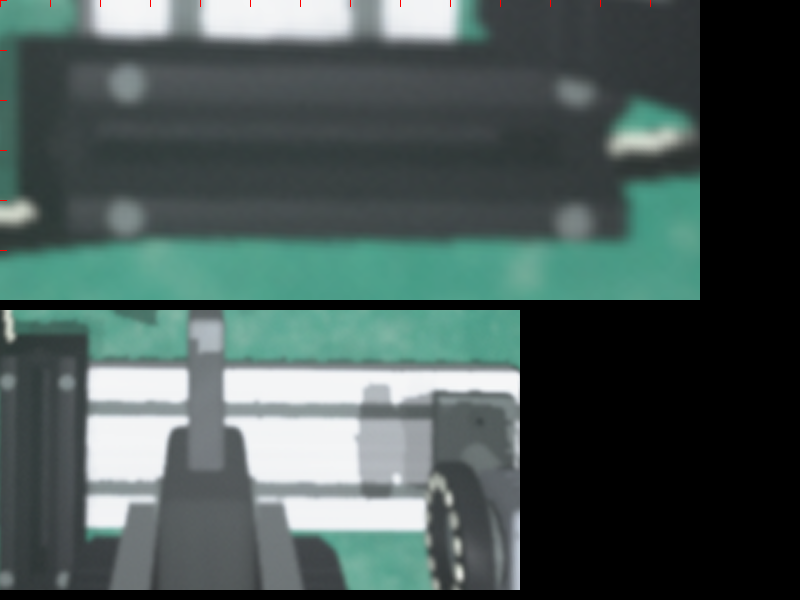

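The holder centre comes out at (0.598,0.0364), and the rail edges give a stand yaw of about -7.1°. That agrees with the lens position. Next I work out the move to above the slot.

Run:
```python
from h import *
go([.598,.0364,.195],172.9)
```

```text
t 16.45 tcp [0.515  0.1232 0.3213] yaw 173.3322006798242 z [ 0.0037  0.0001 -1.    ] F [ 0.7828 -0.1473 -1.5724] w 0.1297208464137296 59.339704513549805
move [-0.092  -0.0766  0.1266] twist 0.43220067982420574
```

Emit:
servo_tool(commands=[{"x": -0.03,"y": -0.0255,"z": 0,"twist": 0.4},{"x": -0.06,"y": -0.051,"z": 0,"twist": 0.4},{"x": -0.09,"y": -0.0766,"z": 0.01,"twist": 0.4},{"x": -0.092,"y": -0.0766,"z": 0.05,"twist": 0.4},{"x": -0.092,"y": -0.0766,"z": 0.09,"twist": 0.4},{"x": -0.092,"y": -0.0766,"z": 0.12,"twist": 0.4},{"x": -0.092,"y": -0.0766,"z": 0.1265,"twist": 0.4},{"x": -0.092,"y": -0.0766,"z": 0.1265,"twist": 0.4},{"x": -0.092,"y": -0.0766,"z": 0.1265,"twist": 0.4}])

```text
time: 17.35
tcp_pos: [0.5991, 0.037, 0.197]
tcp_rot: [0.193, 3.129, 0.001]
contact_force: [0.2, 0.7, -0.8]
grip_width: 0.128
finger_force: 59.3
```

Run:
```python
from h import *
go([.598,.0364,.195],172.9)
p=capture("scene");save(p,"s7")
q=capture("wrist");save(q,"w7")
for t in ["slot_floor","plate_tall_center","plate_tall"]:
    for r in pinpoint(p,t)[:2]: print(t,round(r["score"],2),np.array(r["centre"]),"exp",proj(p,[.598,.0364,{"slot_floor":.023,"plate_tall_center":.1517,"plate_tall":.0742}[t]]))
```

```text
t 17.35 tcp [0.5991 0.037  0.197 ] yaw 172.9395027552345 z [ 0.0062  0.0003 -1.    ] F [ 0.247   0.6624 -0.824 ] w 0.12817172768247845 59.316174387931824
move [ 0.001  -0.0007  0.002 ] twist 0.03950275523450841
slot_floor 0.79 [279.8 289.3] exp [283.4873 290.6628]
slot_floor 0.37 [413.9 266.3] exp [283.4873 290.6628]
plate_tall_center 0.97 [280.1 235. ] exp [281.2184 237.7632]
plate_tall 0.95 [283.8 269.1] exp [282.6054 270.1024]
plate_tall 0.49 [296.5 374. ] exp [282.6054 270.1024]
```

Above the slot and consistent. I lower gently.

Emit:
servo_tool(commands=[{"x": 0.001,"y": -0.0007,"z": 0.004,"twist": 0},{"x": 0.001,"y": -0.0007,"z": 0.01,"twist": 0},{"x": 0.001,"y": -0.0007,"z": 0.016,"twist": 0},{"x": 0.001,"y": -0.0007,"z": 0.021,"twist": 0},{"x": 0.001,"y": -0.0007,"z": 0.026,"twist": 0},{"x": 0.001,"y": -0.0007,"z": 0.03,"twist": 0}])

```text
time: 18.2
tcp_pos: [0.5967, 0.0364, 0.1643]
tcp_rot: [0.193, 3.133, 0.0]
contact_force: [-0.9, 0.1, -1.1]
grip_width: 0.132
finger_force: 59.3
```

Emit:
servo_tool(commands=[{"x": 0,"y": 0,"z": 0.003,"twist": 0},{"x": 0,"y": 0,"z": 0.006,"twist": 0},{"x": 0,"y": 0,"z": 0.006,"twist": 0}])

```text
time: 18.5
tcp_pos: [0.5968, 0.0364, 0.1586]
tcp_rot: [0.193, 3.133, 0.0]
contact_force: [0.7, -0.4, -0.4]
grip_width: 0.133
finger_force: 59.3
```

Emit:
servo_tool(commands=[{"x": 0,"y": 0,"z": 0.003,"twist": 0},{"x": 0,"y": 0,"z": 0.006,"twist": 0},{"x": 0,"y": 0,"z": 0.009,"twist": 0},{"x": 0,"y": 0,"z": 0.012,"twist": 0},{"x": 0,"y": 0,"z": 0.013,"twist": 0},{"x": 0,"y": 0,"z": 0.013,"twist": 0}])

```text
time: 19.1
tcp_pos: [0.5968, 0.0364, 0.1458]
tcp_rot: [0.193, 3.133, 0.0]
contact_force: [-0.1, -0.6, -1.1]
grip_width: 0.131
finger_force: 59.3
```

Emit:
servo_tool(commands=[{"x": 0,"y": 0,"z": 0.001,"twist": 0},{"x": 0,"y": 0,"z": 0.002,"twist": 0},{"x": 0,"y": 0,"z": 0.002,"twist": 0}])

```text
time: 19.4
tcp_pos: [0.597, 0.0365, 0.144]
tcp_rot: [0.193, 3.132, 0.001]
contact_force: [0.2, -0.6, -0.8]
grip_width: 0.134
finger_force: 59.3
```

Emit:
servo_tool(commands=[{"x": 0,"y": 0,"z": 0.0007,"twist": 0},{"x": 0,"y": 0,"z": 0.0014,"twist": 0},{"x": 0,"y": 0,"z": 0.0014,"twist": 0}])

```text
time: 19.7
tcp_pos: [0.5975, 0.0364, 0.1437]
tcp_rot: [0.193, 3.131, 0.001]
contact_force: [-1.0, -0.7, 5.0]
grip_width: 0.134
finger_force: 60.5
```

Contact at the floor: +6 N, z as predicted. I release, then rise.

Emit:
servo_tool(commands=[{"x": 0,"y": 0,"z": 0,"twist": 0},{"x": 0,"y": 0,"z": 0,"twist": 0},{"x": 0,"y": 0,"z": 0,"twist": 0},{"x": 0,"y": 0,"z": 0,"twist": 0},{"x": 0,"y": 0,"z": 0,"twist": 0}], jaw=0.6)

```text
time: 20.2
tcp_pos: [0.597, 0.0365, 0.1425]
tcp_rot: [0.193, 3.132, 0.001]
contact_force: [0.1, -0.2, -0.3]
grip_width: 0.798
finger_force: 0.0
```

Emit:
servo_tool(commands=[{"x": 0,"y": 0,"z": -0.02,"twist": 0},{"x": 0,"y": 0,"z": -0.06,"twist": 0},{"x": 0,"y": 0,"z": -0.11,"twist": 0},{"x": 0,"y": 0,"z": -0.15,"twist": 0},{"x": 0,"y": 0,"z": -0.15,"twist": 0}])

```text
time: 20.7
tcp_pos: [0.5995, 0.0366, 0.2994]
tcp_rot: [0.193, 3.122, 0.003]
contact_force: [0.6, 0.6, 0.7]
grip_width: 0.802
finger_force: 0.0
```

Run:
```python
from h import *
st()
p=capture("scene");save(p,"s8")
for t in ["plate_tall_center","plate_tall","lens_front"]:
    for r in pinpoint(p,t)[:2]: print(t,round(r["score"],2),np.array(r["centre"]),"exp",proj(p,[.598,.0364,{"lens_front":.115,"plate_tall_center":.1005,"plate_tall":.023}[t]]))
```

```text
t 20.7 tcp [0.5995 0.0366 0.2994] yaw 172.92893860077405 z [ 0.0139  0.0007 -0.9999] F [0.5944 0.5546 0.7139] w 0.8015924179731438 0.0
plate_tall_center 0.9 [282.5 258.6] exp [282.1419 259.2961]
plate_tall 0.74 [286.3 290.4] exp [283.4873 290.6628]
lens_front 0.82 [223.2 281.8] exp [281.8833 253.2652]
lens_front 0.43 [282.3 287.9] exp [281.8833 253.2652]
```

The plate stands home: it is seen at (282.5,258.6), expected (282,259). Now I go over the nest.

Run:
```python
from h import *
go([.4225,-.2605,.29],162.5)
```

```text
t 20.9 tcp [0.5959 0.0364 0.2914] yaw 172.93419671699837 z [ 0.0016  0.     -1.    ] F [-0.3818  0.1328 -0.6832] w 0.7999601165470545 0.0
move [ 0.1355 -0.316   0.0011] twist 10.434196716998372
```

Emit:
servo_tool(commands=[{"x": 0.1355,"y": -0.316,"z": 0,"twist": 10.4},{"x": 0.1355,"y": -0.316,"z": 0,"twist": 10.4},{"x": 0.1355,"y": -0.316,"z": 0,"twist": 10.4},{"x": 0.1355,"y": -0.316,"z": 0,"twist": 10.4},{"x": 0.1355,"y": -0.316,"z": 0,"twist": 10.4},{"x": 0.1355,"y": -0.316,"z": 0,"twist": 10.4},{"x": 0.1355,"y": -0.316,"z": 0,"twist": 10.4},{"x": 0.1355,"y": -0.316,"z": 0,"twist": 10.4},{"x": 0.1355,"y": -0.316,"z": 0,"twist": 10.4},{"x": 0.1355,"y": -0.316,"z": 0,"twist": 10.4},{"x": 0.1355,"y": -0.316,"z": 0,"twist": 10.4}], jaw=1)

```text
time: 22.0
tcp_pos: [0.4236, -0.2593, 0.2914]
tcp_rot: [0.473, 3.103, 0.002]
contact_force: [0.3, -0.1, -0.2]
grip_width: 0.998
finger_force: 0.0
```

```bash
cat >> h.py <<'E'
def rect(p,z,c,yaw,hx,hy,s):
    a=np.radians(yaw);ex=np.array([np.cos(a),np.sin(a),0]);ey=np.array([-np.sin(a),np.cos(a),0])
    W,H=int(2*hx*s),int(2*hy*s);m=np.zeros((H,W,2),np.float32)
    for r in range(H):
        for k in range(W):
            m[r,k]=proj(p,np.array([*c,z])+ex*((k+.5)/s-hx)/1e3+ey*(hy-(r+.5)/s)/1e3)
    return cv2.remap(p["pixels"],m[...,0],m[...,1],cv2.INTER_CUBIC)[...,::-1].copy()
E
python3 - <<'E'
from h import *
st()
p=capture("wrist");save(p,"w9");import pickle;pickle.dump(p,open("w9.pkl","wb"))
for t in ["nest","sample_center"]:
    for r in pinpoint(p,t)[:3]: print(t,round(r["score"],2),np.array(r["centre"]),atz(p,r["centre"],Z[t])[:2])
for r in trace(p,"sample_center")[:3]:
    m=r["pixels"].astype(np.uint8);c=max(cv2.findContours(m,0,1)[0],key=cv2.contourArea)
    w=np.array([atz(p,q[0],.052)[:2]*1e3 for q in c],np.float32);print(round(r["score"],2),r["centre"],cv2.minAreaRect(w))
A=rect(p,.052,(.4225,-.2605),-17.5,30,40,7.5);B=rect(p,.010,(.4225,-.2605),-17.5,55,60,3)
for i in range(0,60,10):cv2.line(A,(int(i*7.5),0),(int(i*7.5),6),(0,0,255),1)
for i in range(0,80,10):cv2.line(A,(0,int(i*7.5)),(6,int(i*7.5)),(0,0,255),1)
c=np.zeros((600,800,3),np.uint8);c[:600,:450]=A;c[:360,460:790]=B;cv2.imwrite("pics/r9.png",c)
E
```

```text
t 22.0 tcp [ 0.4236 -0.2593  0.2914] yaw 162.64828341232453 z [ 0.0029  0.0009 -1.    ] F [ 0.3468 -0.0818 -0.1979] w 0.9983314455319049 0.0
sample_center 0.97 [462.8 171.1] [ 0.4394 -0.1117]
sample_center 0.72 [321.5 200.8] [ 0.4251 -0.2645]
sample_center 0.44 [320.9 198.9] [ 0.4229 -0.2645]
0.78 [320.8, 200.9] ((422.2933349609375, -262.79931640625), (50.825096130371094, 37.29037094116211), 72.65729522705078)
0.57 [459.6, 172.9] ((435.31915283203125, -120.28142547607422), (38.28250503540039, 48.38215637207031), 61.4936408996582)
```

View pics/r9.png

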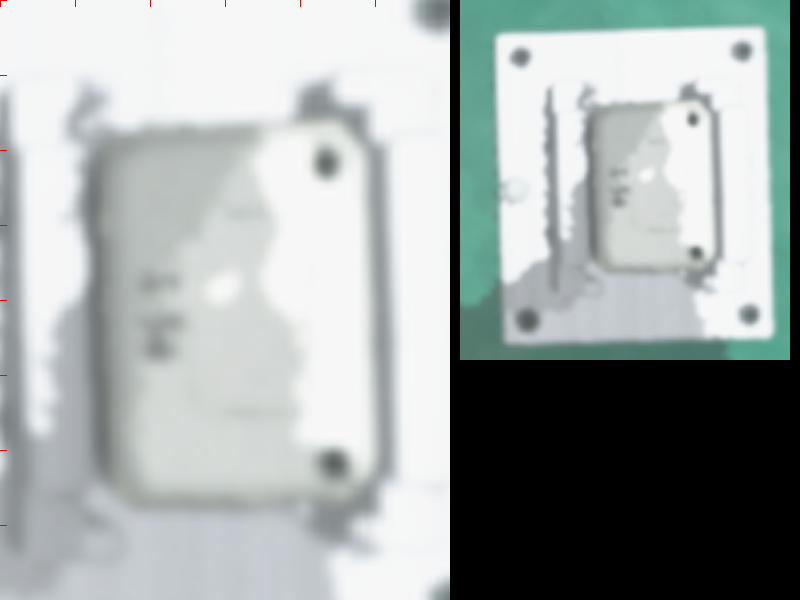

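The metric picture shows the white sample in the nest with an apparent centre of +1.5/-2 mm from the guess. The nest's edges give a yaw of -16.1°.

Run:
```python
from h import *
go([.4239,-.2630,.0165],163.9)
```

```text
t 22.2 tcp [ 0.4236 -0.2597  0.2919] yaw 162.63379347654097 z [ 0.0035  0.0002 -1.    ] F [-0.5397 -0.0835 -0.1433] w 0.9977141738479228 0.0
move [-0.0003 -0.0034  0.2754] twist -1.266206523459033
```

Emit:
servo_tool(commands=[{"x": -0.0003,"y": -0.0034,"z": 0.05,"twist": -1.3},{"x": -0.0003,"y": -0.0034,"z": 0.1,"twist": -1.3},{"x": -0.0003,"y": -0.0034,"z": 0.15,"twist": -1.3},{"x": -0.0003,"y": -0.0034,"z": 0.19,"twist": -1.3},{"x": -0.0003,"y": -0.0034,"z": 0.205,"twist": -1.3},{"x": -0.0003,"y": -0.0034,"z": 0.205,"twist": -1.3},{"x": -0.0003,"y": -0.0034,"z": 0.205,"twist": -1.3}])

```text
time: 22.9
tcp_pos: [0.4237, -0.2637, 0.0875]
tcp_rot: [0.44, 3.107, 0.001]
contact_force: [0.2, -0.1, 0.2]
grip_width: 1.0
finger_force: 0.0
```

Run:
```python
from h import *
go([.4239,-.2630,.0165],163.9)
p=capture("wrist");save(p,"w10")
for r in pinpoint(p,"sample_center")[:2]: print(round(r["score"],2),np.array(r["centre"]),atz(p,r["centre"],.041)[:2])
for r in trace(p,"sample_center")[:1]:
    m=r["pixels"].astype(np.uint8);c=max(cv2.findContours(m,0,1)[0],key=cv2.contourArea)
    w=np.array([atz(p,q[0],.052)[:2]*1e3 for q in c],np.float32);print(round(r["score"],2),r["centre"],cv2.minAreaRect(w))
```

```text
t 22.9 tcp [ 0.4237 -0.2637  0.0875] yaw 163.8669478069263 z [ 0.0038  0.     -1.    ] F [ 0.2244 -0.0906  0.2252] w 1.000217467746406 0.0
move [0.0002 0.0007 0.071 ] twist -0.033052193073700664
0.73 [328.  265.9] [ 0.4251 -0.2633]
0.58 [582.7 208.7] [ 0.4314 -0.1265]
0.86 [327.9, 269.6] ((421.5970458984375, -262.5116882324219), (49.74810028076172, 36.93218994140625), 74.8108901977539)
```

Consistent. I finish the descent and close.

Emit:
servo_tool(commands=[{"x": 0.0002,"y": 0.0007,"z": 0.025,"twist": 0},{"x": 0.0002,"y": 0.0007,"z": 0.045,"twist": 0},{"x": 0.0002,"y": 0.0007,"z": 0.06,"twist": 0},{"x": 0.0002,"y": 0.0007,"z": 0.071,"twist": 0},{"x": 0.0002,"y": 0.0007,"z": 0.071,"twist": 0},{"x": 0.0002,"y": 0.0007,"z": 0.071,"twist": 0}])

```text
time: 23.65
tcp_pos: [0.424, -0.2634, 0.0167]
tcp_rot: [0.441, 3.106, 0.0]
contact_force: [0.5, -0.2, -0.0]
grip_width: 1.001
finger_force: 0.0
```

Emit:
servo_tool(commands=[{"x": 0,"y": 0,"z": 0,"twist": 0},{"x": 0,"y": 0,"z": 0,"twist": 0},{"x": 0,"y": 0,"z": 0,"twist": 0},{"x": 0,"y": 0,"z": 0,"twist": 0},{"x": 0,"y": 0,"z": 0,"twist": 0},{"x": 0,"y": 0,"z": 0,"twist": 0}], jaw=-1, newtons=35)

```text
time: 24.25
tcp_pos: [0.4241, -0.2635, 0.0169]
tcp_rot: [0.441, 3.105, -0.0]
contact_force: [-0.8, 1.3, 6.1]
grip_width: 0.618
finger_force: 37.2
```

Gripped, 53 mm wide. I lift straight up, clear of the generator's height.

Emit:
servo_tool(commands=[{"x": 0,"y": 0,"z": -0.01,"twist": 0},{"x": 0,"y": 0,"z": -0.025,"twist": 0},{"x": 0,"y": 0,"z": -0.045,"twist": 0},{"x": 0,"y": 0,"z": -0.08,"twist": 0},{"x": 0,"y": 0,"z": -0.12,"twist": 0},{"x": 0,"y": 0,"z": -0.16,"twist": 0},{"x": 0,"y": 0,"z": -0.2,"twist": 0},{"x": 0,"y": 0,"z": -0.24,"twist": 0},{"x": 0,"y": 0,"z": -0.28,"twist": 0},{"x": 0,"y": 0,"z": -0.29,"twist": 0},{"x": 0,"y": 0,"z": -0.29,"twist": 0}])

```text
time: 25.35
tcp_pos: [0.4232, -0.2636, 0.3082]
tcp_rot: [0.441, 3.103, -0.001]
contact_force: [-0.1, -0.8, -0.9]
grip_width: 0.615
finger_force: 36.9
```

Run:
```python
from h import *
s,_=st();print(s["qpos"])
p=capture("wrist");save(p,"w11")
for r in pinpoint(p,"sample_center")[:2]: print(round(r["score"],2),np.array(r["centre"]))
for r in trace(p,"sample_center")[:1]:
    m=r["pixels"].astype(np.uint8);c=max(cv2.findContours(m,0,1)[0],key=cv2.contourArea)
    zt=s["tcp_pos"][2]-.0168+.052
    w=np.array([atz(p,q[0],zt)[:2]*1e3 for q in c],np.float32);print(round(r["score"],2),r["centre"],cv2.minAreaRect(w))
go([.6086,.1217,.30],82.9)
```

```text
t 25.35 tcp [ 0.4232 -0.2636  0.3082] yaw 163.83087071282125 z [ 0.0069 -0.0019 -1.    ] F [-0.1177 -0.8184 -0.9059] w 0.6154192049573998 36.90321385860443
[-0.5585  0.0945 -0.1448  1.3246  0.002  -0.2763]
0.98 [459.2 171.4]
0.96 [326.2 331.6]
0.74 [456.6, 171.0] ((376.7971496582031, -211.5546875), (10.135821342468262, 12.798577308654785), 61.92868423461914)
t 25.5 tcp [ 0.4216 -0.2626  0.3044] yaw 163.83269286265548 z [ 0.0014  0.0015 -1.    ] F [-0.0324 -0.1881  0.2538] w 0.6201079456094242 36.90285086631775
move [-0.0726  0.4212  0.0052] twist 80.93269286265547
```

Emit:
servo_tool(commands=[{"x": -0.0726,"y": 0.4212,"z": 0.005,"twist": 80.9},{"x": -0.0726,"y": 0.4212,"z": 0.005,"twist": 80.9},{"x": -0.0726,"y": 0.4212,"z": 0.005,"twist": 80.9},{"x": -0.0726,"y": 0.4212,"z": 0.005,"twist": 80.9},{"x": -0.0726,"y": 0.4212,"z": 0.005,"twist": 80.9},{"x": -0.0726,"y": 0.4212,"z": 0.005,"twist": 80.9},{"x": -0.0726,"y": 0.4212,"z": 0.005,"twist": 80.9},{"x": -0.0726,"y": 0.4212,"z": 0.005,"twist": 80.9},{"x": -0.0726,"y": 0.4212,"z": 0.005,"twist": 80.9},{"x": -0.0726,"y": 0.4212,"z": 0.005,"twist": 80.9},{"x": -0.0726,"y": 0.4212,"z": 0.005,"twist": 80.9},{"x": -0.0726,"y": 0.4212,"z": 0.005,"twist": 80.9},{"x": -0.0726,"y": 0.4212,"z": 0.005,"twist": 80.9},{"x": -0.0726,"y": 0.4212,"z": 0.005,"twist": 80.9}])

```text
time: 26.9
tcp_pos: [0.609, 0.12, 0.3017]
tcp_rot: [2.353, 2.078, 0.004]
contact_force: [-0.2, -0.2, -0.1]
grip_width: 0.62
finger_force: 37.1
```

Run:
```python
from h import *
s,Rm=st()
p=capture("wrist");save(p,"w12")
T=np.array(p["world_from_camera"])
for t in ["sample_center","lens_front","plate_tall_center","stand"]:
    for r in pinpoint(p,t)[:2]: 
        z={"sample_center":s["tcp_pos"][2]+.0242,"lens_front":.115,"plate_tall_center":.1005,"stand":0}[t]
        X=atz(p,r["centre"],z);print(t,round(r["score"],2),np.array(r["centre"]),X, "tool",Rm.T@(X-s["tcp_pos"]))
print("exp sample px",proj(p,s["tcp_pos"]+Rm@[0,0,-.0242]))
go([.6086,.1217,.0908],82.9)
```

```text
t 26.9 tcp [0.609  0.12   0.3017] yaw 82.91535799431203 z [ 0.0033 -0.0001 -1.    ] F [-0.2356 -0.2244 -0.0826] w 0.6199588420404344 37.056114077568054
sample_center 0.93 [325.1 334.4] [0.609  0.1188 0.3259] tool [-0.0011  0.0002 -0.0242]
sample_center 0.58 [323.8 262.6] [0.6119 0.1462 0.3259] tool [ 0.0264 -0.0002 -0.0242]
lens_front 0.93 [325.8 114.7] [0.6204 0.2025 0.115 ] tool [0.0833 0.0006 0.1867]
plate_tall_center 0.76 [329.4 288.9] [0.6036 0.0358 0.1005] tool [-0.0843  0.0044  0.2012]
stand 0.8 [327.3 175. ] [0.6149 0.1388 0.    ] tool [0.0194 0.0025 0.3017]
exp sample px [324.4501 331.6108]
t 27.15 tcp [0.6094 0.1207 0.302 ] yaw 82.90546161584516 z [ 0.0041  0.0002 -1.    ] F [-0.0053 -0.319  -0.8984] w 0.615604927868655 37.056376934051514
move [ 0.0008 -0.0018  0.2112] twist 0.005461615845149481
```

The sample sits about 1 mm behind the TCP line, centred and level with the tool. I lower it to the view point.

Emit:
servo_tool(commands=[{"x": 0.001,"y": -0.0016,"z": 0.04,"twist": 0},{"x": 0.001,"y": -0.0016,"z": 0.08,"twist": 0},{"x": 0.001,"y": -0.0016,"z": 0.12,"twist": 0},{"x": 0.001,"y": -0.0016,"z": 0.155,"twist": 0},{"x": 0.001,"y": -0.0016,"z": 0.18,"twist": 0},{"x": 0.001,"y": -0.0016,"z": 0.2,"twist": 0},{"x": 0.001,"y": -0.0016,"z": 0.2112,"twist": 0},{"x": 0.001,"y": -0.0016,"z": 0.2112,"twist": 0},{"x": 0.001,"y": -0.0016,"z": 0.2112,"twist": 0},{"x": 0.001,"y": -0.0016,"z": 0.2112,"twist": 0}])

```text
time: 28.15
tcp_pos: [0.6098, 0.1226, 0.092]
tcp_rot: [2.351, 2.078, 0.008]
contact_force: [-0.1, 1.3, 0.2]
grip_width: 0.617
finger_force: 37.1
```

Run:
```python
from h import *
s,Rm=st()
T=s["tcp_pos"]
for c in ["wrist","scene","top"]:
  p=capture(c);save(p,c+"13")
  for t,X in [("sample_center",T+Rm@[-.001,0,-.0242]),("lens_front",[.6189,.204,.115]),("view_point",[.6085,.121,.115]),("plate_tall_center",[.598,.0364,.1005])]:
    for r in pinpoint(p,t)[:1]: print(c,t,round(r["score"],2),np.array(r["centre"]),"exp",proj(p,X),"at",atz(p,r["centre"],.1005 if t[0]=="p" else .115)[:2])
go([.6086,.1215,.0908],82.9)
```

```text
t 28.15 tcp [0.6098 0.1226 0.092 ] yaw 82.93368252375566 z [ 0.006   0.0006 -1.    ] F [-0.1334  1.3424  0.1568] w 0.6174476281484497 37.122629284858704
wrist sample_center 0.92 [325.2 334. ] exp [324.3993 334.0803] at [0.6098 0.1209]
wrist lens_front 0.93 [324.1  86.8] exp [321.4528  87.9083] at [0.6197 0.2042]
scene sample_center 0.72 [254.5 266.3] exp [252.8043 265.5179] at [0.6058 0.1207]
scene lens_front 0.84 [222.4 279.4] exp [222.7813 279.8051] at [0.6208 0.203 ]
scene plate_tall_center 0.69 [282.2 258.7] exp [282.1419 259.2961] at [0.5998 0.0338]
top sample_center 0.73 [435.1 165.8] exp [245.6    217.5126] at [ 0.723  -0.3339]
top lens_front 0.6 [283.9 228.7] exp [211.4414 214.5875] at [0.5806 0.0306]
top view_point 0.59 [244.3 218.4] exp [245.9573 218.017 ] at [0.6077 0.125 ]
top plate_tall_center 0.69 [402.9 291.6] exp [281.9059 222.2768] at [ 0.4258 -0.2473]
t 28.9 tcp [0.6087 0.1224 0.0905] yaw 82.93204379609769 z [ 0.0035  0.0001 -1.    ] F [ 0.7641 -0.974  -0.7428] w 0.6155021902318161 37.12331414222717
move [-0.0009  0.     -0.0003] twist 0.03204379609768182
```

The sample centre measures (0.609,0.121,0.115), within about 1 mm of the view point, with 0.2° of tool tilt. The plate is seated. Handing in.

```bash
python3 -c "
from cell import *
print(hand_in())"
```

```text
the job is handed in; nothing more can be done
None
```

I handed the job in at about 29 s: the tall plate stands fully home in the stand's holder and is released, and the welded sample is held at the view point. It measures within about 1 mm of the target, with 0.2° of tool tilt, and one long side faces the lens. I had no picture views left to check its levelness by eye.

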